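# Stamp a blood agar dish on the multipoint inoculator

### The job

Stamp the red blood agar dish on the inoculator: set the dish down flat (do not drop it) between the four pegs of the shuttle, let go of it, and push the shuttle by its black tab fully home under the pins. Only then swing the spring-return cam lever by its red handle up to the cam's highest lift, where the lever stands upright and the agar carries the pins, and finish still gripping the handle and holding it there. Leave the pale dish, the lid, the wash bottle and the tube rack where they are.

Things in the scene. Friction and masses are not known exactly. Their poses are not given: they have to be found in the camera images.
- inoculator: Fixed grey bench machine. Origin on the bench below the centre of the pin head; x level, front to rear (the way the shuttle goes in), y to the left, z up. Base x -170 to +65, y +-68, 18 mm high. Bridge over the pin head x +-32, y +-63 mm, top 154 mm, collars on it to 167. The lift table with the shuttle runs between the columns and sticks out to the front. Lever on the right (-y).
- nest (a point): Centre of the dish seat, on the top face of the shuttle's deck, 88 mm above the bench (lever down); axes as the inoculator's. The dish stands between four chamfered steel pegs, 8 mm across, 7 mm high, at x, y = +-25.5 mm, with 2 mm play all round; the +-x and +-y sides are free for fingers. Deck: x -82 to +40, y +-38 mm.
- shuttle_tab (a point): Black upright flat-sided tab on the front of the shuttle's deck, 69 mm in front of the nest (-x): 26 mm long along x, 14 mm thick along y, its top 28 mm above the deck. This point is its centre, 19 mm above the deck. It can be pinched from above on its flat sides or pushed on its front end.
- shuttle (a joint): Travel of the shuttle along the inoculator's x in m: 0 = fully out to the front, 0.11 = fully home at its stop, nest under the pin head. Sliding friction about 2 N; it stays where it is left. The dish rim passes 3 mm below the pins.
- lever (a joint): Cam lever angle in rad about a level shaft along the inoculator's y at x = 0, z = 55 mm of its frame. 0 = down: level, pointing to the front (-x); grows as the handle swings up and over to +x; 1.571 = upright, highest lift; stop at 2.2, where the lift falls again. The table rises 12.5 mm x sin(angle). A spring returns it to 0 unless held (1.5 N at the handle when down, 4 N upright).
- lever_handle: Red round grip of the lever, 15 mm across, 72 mm long, lying along the inoculator's y; origin at its centre, 120 mm from the shaft axis, 122 mm right (-y) of the machine's middle. Lever down: x = -120, z = 55 mm of the inoculator's frame; upright: x = 0, z = 175. It revolves freely on its spindle, so it can be pinched from above and led along the arc with the gripper kept pointing down.
- pin_head (a joint): Rise of the floating pin head in m: 0 = hanging free, pin tips 104 mm above the bench; the lifted agar carries it up, by about 0.003 with a seated dish at the cam's highest point. 19 thin steel pins within a 43 mm circle; head 0.2 kg.
- blood_dish: Open clear round dish with dark red set agar, 60 mm in diameter, 13 mm high, wall 2 mm, agar surface 6.5 mm above its underside, about 30 g. Origin at the centre of its underside, z up. It starts on the bench.
- plain_dish: Bystander: the same kind of dish with pale yellow agar, on the bench; the two may have changed places. Origin at the centre of its underside.
- dish_lid: Bystander: clear dish lid, 64 mm in diameter, 8 mm high, on the bench. Origin at the centre of its underside.
- wash_bottle: Bystander: white wash bottle with red cap, 68 mm in diameter, about 195 mm high. Origin at the centre of its underside.
- tube_rack: Bystander: blue tube rack with capped tubes, 60 x 160 mm, 88 mm high. Origin at the centre of its underside.
There are look-alikes about, which are no part of the job. Leave any orange or purple look-alike of the blood_dish alone.

How it is judged (in metres and radians):
On the way, in this order (a step that is already met when the one before it is completed fails the run):
1. the blood agar dish stands flat between the pegs of the shuttle, let go (horizontal distance between blood_dish and nest below 0.004 m and z of blood_dish in the frame of nest between -0.002 and 0.002 m and angle between blood_dish's own z axis and vertical below 0.08 rad and contact force between the fingers and blood_dish below 0.05 N and value of joint shuttle below 0.07 m), for 0.2 s.
2. the shuttle is fully home with the dish on it and the lever still down (horizontal distance between blood_dish and nest below 0.004 m and z of blood_dish in the frame of nest between -0.002 and 0.002 m and angle between blood_dish's own z axis and vertical below 0.08 rad and contact force between the fingers and blood_dish below 0.05 N and value of joint shuttle above 0.107 m and value of joint lever below 0.2 rad), for 0.2 s.
At the end, for the whole second after the job is handed in: Ends holding: fingers grip the red handle (over 1 N), lever still (under 0.1 rad/s) within 0.15 rad of upright (1.571); shuttle home (over 0.107 m); blood dish flat in the nest (4 mm sideways, 2 mm in height, 0.08 rad), not touched by fingers, pin head carried up over 2 mm (horizontal distance between blood_dish and nest below 0.004 m and z of blood_dish in the frame of nest between -0.002 and 0.002 m and angle between blood_dish's own z axis and vertical below 0.08 rad and contact force between the fingers and blood_dish below 0.05 N and value of joint shuttle above 0.107 m and value of joint lever between 1.421 and 1.721 rad and velocity of joint lever between -0.1 and 0.1 rad/s and value of joint pin_head above 0.002 m and contact force between the fingers and lever_handle above 1 N); the arm keeps its last pose, push and grip.
It fails at once if the pale dish, the lid, the wash bottle or the tube rack is moved by more than 20 mm (distance of any of plain_dish, dish_lid, wash_bottle, tube_rack from where it was at the start of the episode above 0.02 m).
It fails at once if the dish is let go in mid-air, more than 20 mm above the shuttle's deck (contact force between the fingers and blood_dish below 0.05 N and height (world z) of blood_dish above 0.11 m).
It fails at once if the lever is raised while the shuttle is not home (value of joint lever above 0.3 rad and value of joint shuttle below 0.104 m).
It also fails if it takes over 67 s, if anything falls off the work surface, if the arm or the gripper's body presses on something with over 40 N, if the wrist force passes 120 N, or if a joint passes its speed limit or range.

### The arm

A 7-joint arm with a two-finger parallel gripper is mounted at the origin on the work surface. World frame = base frame: x ahead of the robot, y to its left, z up, the work surface at z = 0. Lengths are in mm, angles in rad, forces in N, time in s.
With the tool pointing down it reaches from about 400 to 875 mm from the base axis. Payload 4.4 kg.
Tool frame: the origin (TCP) lies at the very end of the fingers, on their centre line; the grasp point (between the pads) lies 19 mm behind it; z points along the fingers, y is the direction in which the jaws open and shut (so a half turn about z gives the same grasp; the last joint's range is limited). The gripper opens to 85 mm and grips with 20 to 120 N. Pads are 22 mm wide; open, the fingers measure 114 mm over their backs; the gripper's body (76 mm by 85 mm) begins 54 mm behind the grasp point. The pads swing forward as they close: fully open they stand 13 mm farther back than shut.
Start: joints at [1.082, 0.628, 0.038, 1.517, -0.027, 0.996, -0.02], TCP at [266.733, -592.766, 231.313] pointing down, gripper open.
Joint ranges: [-3.06, 3.06], [-0.37, 2.12], [-1.25, 1.32], [0.18, 2.47], [-1.1, 4.24], [0.23, 1.98], [-2.94, 2.94]. Speed limits (rad/s): [2.57, 2.57, 3.14, 3.14, 3.14, 3.14, 3.14].

### API

Orientations are given as [roll, pitch, yaw] about the fixed x, y, z axes, in that order (R = Rz(yaw) Ry(pitch) Rx(roll)).
In Python, from cell import read_state, get_image, calibration, finish_job gives the robot as it stands. The module is installed in compiled form; this text tells all that it offers.
- The arm moves only by the tool apply_moves, never from a script. Its argument "increments" is a list of rows, each an object of numbers: "tx", "ty", "tz": the shift along the world's x, y, z in m; "rx", "ry", "rz": the turn, a rotation vector about the world's x, y, z in units of 5 degrees (1.0 is 5 degrees); "claw": the finger opening in m, from 0 to 0.0854. In form: [{"tx": .., "ty": .., "tz": .., "rx": .., "ry": .., "rz": .., "claw": ..}, ...]. A call has 1 to 12 rows; each row is the pose to reach, as a shift and turn from the pose commanded when the call began; what a row does not reach only later rows make up. A row lasts 1/10 s, in which the tool goes at most 50 mm and 8.59 degrees, less where a joint would pass 70% of its speed; a pose out of reach is approached as far as the arm can. A call with a gripper value outside its range is refused whole. The fingers move at their own pace and stop on an object; the grip force is fixed at half the most. Time passes only in rows, so rows that repeat a pose let the fingers close. It gives the time, the measured TCP pose, the force and the opening at its end, in the units of the state.
- read_state(): the state, without advancing time (a new reading comes with each control period).
- get_image(name): name is "scene" or "top" or "wrist"; returns the picture (384x512x3 uint8, red, green, blue); there is no depth.
- calibration(name): a dict with "camera_matrix" (3x3 intrinsics, pixels), "distortion" ([k1, k2, p1, p2, k3] as OpenCV has them; the pictures are not rectified), "origin" and "attitude" of the camera in the world. Camera axes: x right, y up, looking along -z (the intrinsics and any distortion apply to the point x, -y, -z); pixel columns grow to the right and rows downward; lengths in mm; the calibration is good to about 2 mm. A picture is of the moment at which its call begins: read the wrist's pose just before it. calibration takes no time and is no camera call; for the wrist camera it gives the pose at the moment of the call.
- finish_job(): hands the job in, once; it reports no verdict.
The state is a dict: "clock": time; "qpos": joint angles; "qd": joint speeds; "tau": joint torques, N m; "eef_pos": TCP position; "tool_rot": TCP orientation; "force": force on the tool from outside, world axes, zero at the start; "torque": the same for the moment, N m; "width": finger opening in mm.
Only numpy, scipy, OpenCV 4.12 (cv2) and the standard library are available. Lean on these libraries where they do the work, as an engineer would, in place of code of your own. Each camera call takes 0.05 s, during which the arm holds its last target. There are 200 camera calls.

## Working session

There is one attempt and no reset: what is moved stays moved. The work goes in short steps, Python scripts to look and compute and a tool call to move; the robot and the scene stay as the last step left them, time stands still between calls to the robot, and variables do not carry over. Pictures are saved under pics/ and viewed, about 8 in all and at most 12, crops included, and the job is handed in when it is done.

Besides the shell and the picture viewer there is one more tool, called after ">>>" by a JSON object that holds its "api" and its "payload", one argument or row to a line. apply_moves: Moves the arm, as the interface text tells. Its arguments: {"type":"object","properties":{"increments":{"type":"array"}},"required":["increments"]}

```bash
mkdir -p pics; python3 - <<'E'
from cell import *
import cv2,numpy as np
s=read_state();print(s)
for n in("scene","top"):
    c=calibration(n);print(n,c)
    cv2.imwrite(f"pics/{n}0.png",cv2.cvtColor(get_image(n),cv2.COLOR_RGB2BGR))
print(calibration("wrist"))
a=np.hstack([cv2.imread("pics/scene0.png"),cv2.imread("pics/top0.png")])
E
```

```text
{'clock': 0.0, 'qpos': array([ 1.08219602,  0.62936368,  0.03845076,  1.51838916, -0.02699229,
        0.9962531 , -0.01999969]), 'qd': array([-0.00187373, -0.00065127,  0.00085313,  0.00076761,  0.0004596 ,
        0.00117038,  0.00027811]), 'tau': array([-7.61503434e-04, -5.63409376e+01,  1.22559182e+00, -1.93450695e+01,
        1.08840445e-02,  1.03209246e-02, -1.10592171e-05]), 'eef_pos': array([ 266.46886954, -592.1864369 ,  230.37109135]), 'tool_rot': array([-3.13969806e+00,  3.77721889e-05,  4.22797243e-01]), 'force': array([0.01527494, 0.39853662, 0.07606982]), 'torque': array([ 0.00351513, -0.07388749, -0.01938888]), 'width': 85.32308652395731}
scene {'camera_matrix': array([[373.42251554,   0.        , 260.02727974],
       [  0.        , 373.42251554, 192.69640734],
       [  0.        ,   0.        ,   1.        ]]), 'distortion': array([-0.05213313,  0.        ,  0.        ,  0.        ,  0.        ]), 'origin': array([1060.77211444,  289.24897348, 1116.89371722]), 'attitude': array([ 0.54974713, -0.00769418,  2.03961733])}
top {'camera_matrix': array([[385.82465022,   0.        , 262.58234728],
       [  0.        , 385.82465022, 195.03913381],
       [  0.        ,   0.        ,   1.        ]]), 'distortion': array([0.02226278, 0.        , 0.        , 0.        , 0.        ]), 'origin': array([ 406.90963904,   19.38648714, 1363.34006876]), 'attitude': array([ 0.07770677,  0.00459882, -1.55475556])}
{'camera_matrix': array([[287.64827188,   0.        , 252.17601663],
       [  0.        , 287.64827188, 192.12541347],
       [  0.        ,   0.        ,   1.        ]]), 'distortion': array([0.02006533, 0.        , 0.        , 0.        , 0.        ]), 'origin': array([ 329.79477836, -563.41090523,  372.69984765]), 'attitude': array([-0.27380281,  0.00202511, -1.14845719])}
```

View pics/top0.png

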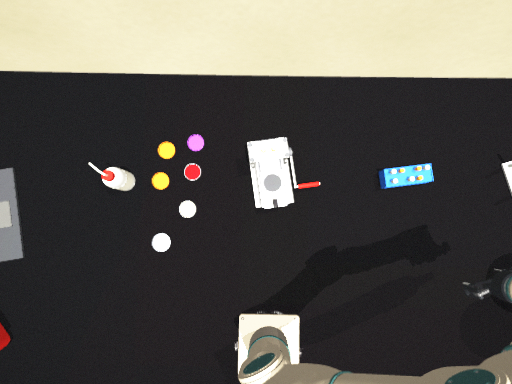

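View pics/scene0.png

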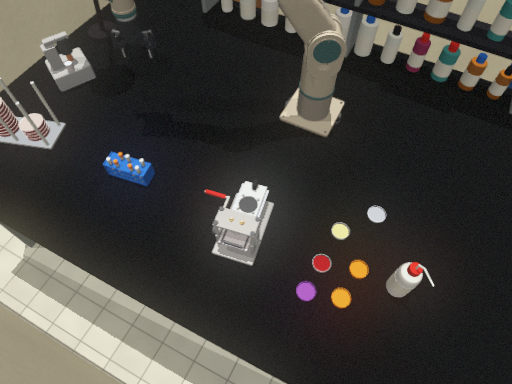

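Top: red dish at about (193,172), pale (188,209), purple (196,143), oranges (166,150)/(160,181), machine about (270,172) with tab (275,204), handle (308,185). Scene agrees: red dish (321,263), handle (215,194).

```bash
cat >h.py <<'E'
from cell import *
import cv2,numpy as np
from scipy.spatial.transform import Rotation as R
def px2w(c,uv,z):
    p=cv2.undistortPoints(np.float64(uv).reshape(-1,1,2),c["camera_matrix"],c["distortion"])[:,0]
    d=np.c_[p[:,0],-p[:,1],-np.ones(len(p))]@R.from_euler('xyz',c["attitude"]).as_matrix().T
    o=c["origin"];return o+d*((z-o[2])/d[:,2])[:,None]
def w2px(c,P):
    q=(np.atleast_2d(P)-c["origin"])@R.from_euler('xyz',c["attitude"]).as_matrix()
    return cv2.projectPoints((q*[1,-1,-1]).reshape(-1,1,3),np.zeros(3),np.zeros(3),c["camera_matrix"],c["distortion"])[0][:,0]
def blobs(bgr,amin=25):
    h=cv2.cvtColor(bgr,cv2.COLOR_BGR2HSV)
    m=(((h[...,0]<6)|(h[...,0]>172))&(h[...,1]>140)&(h[...,2]>70)).astype(np.uint8)
    n,l,s,c=cv2.connectedComponentsWithStats(m)
    return [(c[i],s[i],np.argwhere(l==i)[:,::-1]) for i in range(1,n) if s[i,4]>=amin]
E
python3 - <<'E'
from h import *
np.set_printoptions(precision=1,suppress=True)
for n in("top","scene"):
    c=calibration(n)
    for ce,st,pts in blobs(cv2.imread(f"pics/{n}0.png")):
        r=cv2.minAreaRect(pts.astype(np.float32))
        print(n,ce,st[4],r[1],"z6.5",px2w(c,[ce],6.5)[0],"z55",px2w(c,[ce],55)[0])
        if st[4]<400:
            b=px2w(c,cv2.boxPoints(r),55);print("  box55",b[:,:2].round().tolist())
im=cv2.imread("pics/top0.png")[125:220,235:330]
cv2.imwrite("pics/c1.png",cv2.resize(im,None,fx=6,fy=6,interpolation=cv2.INTER_CUBIC))
E
```

```text
top [192.1 171.4] 170 (13.435027122497559, 14.142135620117188) z6.5 [592.6 278.6   6.5] z55 [585.9 269.3  55. ]
  box55 [[585.0, 302.0], [620.0, 269.0], [588.0, 235.0], [553.0, 269.0]]
top [107.7 175.3] 92 (12.4415864944458, 9.841852188110352) z6.5 [573.8 575.9   6.5] z55 [567.8 556.   55. ]
  box55 [[560.0, 582.0], [591.0, 571.0], [576.0, 531.0], [544.0, 542.0]]
top [308.4 184.6] 117 (5.515432834625244, 21.213205337524414) z6.5 [ 552.  -133.9    6.5] z55 [ 546.8 -128.4   55. ]
  box55 [[550.0, -91.0], [562.0, -162.0], [543.0, -165.0], [532.0, -94.0]]
top [  3.5 337.3] 180 (27.0, 10.0) z6.5 [ 14.1 899.5   6.5] z55 [ 28.1 868.1  55. ]
  box55 [[73.0, 883.0], [74.0, 851.0], [-12.0, 844.0], [-12.0, 876.0]]
scene [424.9  37.5] 79 (7.602630138397217, 11.180339813232422) z6.5 [-698.6  301.     6.5] z55 [-621.8  300.5   55. ]
  box55 [[-585.0, 282.0], [-673.0, 286.0], [-663.0, 320.0], [-576.0, 316.0]]
scene [453.4  46.3] 86 (8.049844741821289, 11.180339813232422) z6.5 [-700.3  439.9    6.5] z55 [-623.3  433.3   55. ]
  box55 [[-584.0, 412.0], [-671.0, 419.0], [-660.0, 454.0], [-575.0, 447.0]]
scene [215.1 193.3] 96 (21.840328216552734, 4.532897472381592) z6.5 [ 523.5 -148.6    6.5] z55 [ 546.9 -129.5   55. ]
  box55 [[561.0, -164.0], [545.0, -169.0], [533.0, -95.0], [550.0, -90.0]]
scene [321.4 262.5] 202 (15.0, 15.0) z6.5 [591.4 277.3   6.5] z55 [611.9 277.8  55. ]
  box55 [[600.0, 249.0], [579.0, 289.0], [624.0, 307.0], [644.0, 267.0]]
scene [414.2 269.1] 143 (13.435027122497559, 14.142135620117188) z6.5 [480.2 547.6   6.5] z55 [505.5 536.4  55. ]
  box55 [[518.0, 511.0], [473.0, 530.0], [490.0, 564.0], [534.0, 545.0]]
```

View pics/c1.png

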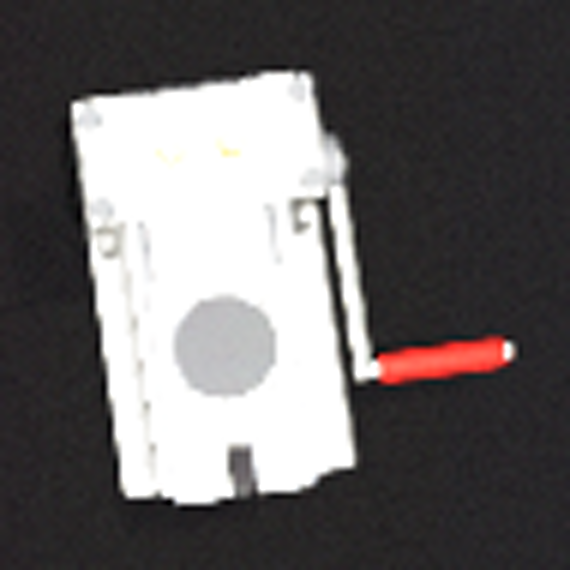

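The crop shows the grey nest disc at (225,346), the dark tab at (241,470) and the handle from (380,367) to (505,352).

```bash
python3 - <<'E'
from h import *
np.set_printoptions(precision=3,suppress=True)
c=calibration("top")
f=lambda x,y,z:px2w(c,[((x+.5)/6-.5+235,(y+.5)/6-.5+125)],z)[0]
n=f(225,346,88);t=f(241,470,112);a=f(380,367,55);b=f(508,351,55);l1=f(335,190,55);l2=f(367,375,55)
print("nest",n,"tab",t,"handle",a,b)
print("yaw",np.arctan2(*(n-t)[[1,0]]),np.arctan2((b-a)[0],-(b-a)[1]),np.arctan2(*(l1-l2)[[1,0]]))
E
```

```text
nest [549.231  -4.046  88.   ] tab [479.204 -13.217 112.   ] handle [542.287 -92.775  55.   ] [ 552.533 -165.27    55.   ]
yaw 0.13021665171551328 0.14041023701320646 0.1801624991393042
```

>>> {"api": "apply_moves", "payload": {
  "increments": [
    {"tx": 0.02,"ty": 0.04,"tz": 0.02},
    {"tx": 0.233,"ty": 0.573,"tz": 0.07,"rz": -3.13},
    {"tx": 0.233,"ty": 0.573,"tz": 0.07,"rz": -3.13},
    {"tx": 0.233,"ty": 0.573,"tz": 0.07,"rz": -3.13},
    {"tx": 0.233,"ty": 0.573,"tz": 0.07,"rz": -3.13},
    {"tx": 0.233,"ty": 0.573,"tz": 0.07,"rz": -3.13},
    {"tx": 0.233,"ty": 0.573,"tz": 0.07,"rz": -3.13},
    {"tx": 0.233,"ty": 0.573,"tz": 0.07,"rz": -3.13},
    {"tx": 0.233,"ty": 0.573,"tz": 0.07,"rz": -3.13},
    {"tx": 0.233,"ty": 0.573,"tz": 0.07,"rz": -3.13},
    {"tx": 0.233,"ty": 0.573,"tz": 0.07,"rz": -3.13},
    {"tx": 0.233,"ty": 0.573,"tz": 0.07,"rz": -3.13}
  ]
}}

```text
$.increments[0]: bad value
```

>>> {"api": "apply_moves", "payload": {
  "increments": [
    {},
    {},
    {}
  ]
}}

```text
$.increments[0]: bad value
```

>>> {"api": "apply_moves", "payload": {
  "increments": [
    {"tx": 0.02,"ty": 0.04,"tz": 0.02,"rx": 0,"ry": 0,"rz": 0,"claw": 0.085},
    {"tx": 0.04,"ty": 0.09,"tz": 0.04,"rx": 0,"ry": 0,"rz": -1,"claw": 0.085},
    {"tx": 0.233,"ty": 0.573,"tz": 0.07,"rx": 0,"ry": 0,"rz": -3.13,"claw": 0.085},
    {"tx": 0.233,"ty": 0.573,"tz": 0.07,"rx": 0,"ry": 0,"rz": -3.13,"claw": 0.085},
    {"tx": 0.233,"ty": 0.573,"tz": 0.07,"rx": 0,"ry": 0,"rz": -3.13,"claw": 0.085},
    {"tx": 0.233,"ty": 0.573,"tz": 0.07,"rx": 0,"ry": 0,"rz": -3.13,"claw": 0.085},
    {"tx": 0.233,"ty": 0.573,"tz": 0.07,"rx": 0,"ry": 0,"rz": -3.13,"claw": 0.085},
    {"tx": 0.233,"ty": 0.573,"tz": 0.07,"rx": 0,"ry": 0,"rz": -3.13,"claw": 0.085},
    {"tx": 0.233,"ty": 0.573,"tz": 0.07,"rx": 0,"ry": 0,"rz": -3.13,"claw": 0.085},
    {"tx": 0.233,"ty": 0.573,"tz": 0.07,"rx": 0,"ry": 0,"rz": -3.13,"claw": 0.085},
    {"tx": 0.233,"ty": 0.573,"tz": 0.07,"rx": 0,"ry": 0,"rz": -3.13,"claw": 0.085},
    {"tx": 0.233,"ty": 0.573,"tz": 0.07,"rx": 0,"ry": 0,"rz": -3.13,"claw": 0.085}
  ]
}}

```text
clock: 1.3
eef_pos: [489.5, -43.9, 299.6]
tool_rot: [3.141, 0.0, 0.15]
force: [0.7, -0.7, 0.4]
width: 85.1
```

>>> {"api": "apply_moves", "payload": {
  "increments": [
    {"tx": 0,"ty": 0,"tz": 0,"rx": 0,"ry": 0,"rz": 0,"claw": 0.085},
    {"tx": 0,"ty": 0,"tz": 0,"rx": 0,"ry": 0,"rz": 0,"claw": 0.085},
    {"tx": 0,"ty": 0,"tz": 0,"rx": 0,"ry": 0,"rz": 0,"claw": 0.085}
  ]
}}

```text
clock: 1.6
eef_pos: [488.6, -47.2, 299.3]
tool_rot: [3.141, 0.001, 0.148]
force: [0.5, -0.5, -0.4]
width: 84.8
```

```bash
python3 - <<'E'
from h import *
import json
c=calibration("wrist");s=read_state();im=cv2.cvtColor(get_image("wrist"),cv2.COLOR_RGB2BGR)
print(s["eef_pos"],s["tool_rot"],c["origin"],c["attitude"])
json.dump({k:np.asarray(v).tolist() for k,v in c.items()},open("w1.json","w"))
cv2.imwrite("pics/w1.png",im);cv2.imwrite("pics/w1b.png",cv2.resize(im,(800,600),interpolation=cv2.INTER_CUBIC))
E
```

```text
[488.60412566 -47.24390871 299.25421523] [3.14089323e+00 1.26223066e-03 1.47805045e-01] [557.26376715 -36.11136059 441.37092633] [-2.75175537e-01 -2.05146040e-04 -1.42341206e+00]
```

View pics/w1b.png

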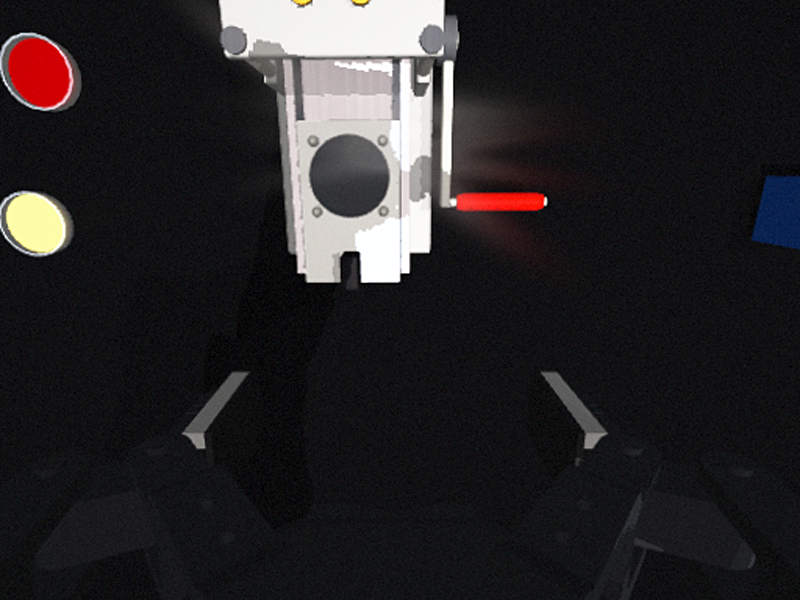

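Wrist view: pegs at (313,140), (383,140), (317,211), (383,211), nest disc (349,175), handle (458..546,202), red dish (40,72), pale dish (36,224), tab (350,270).

```bash
python3 - <<'E'
from h import *
import json
np.set_printoptions(precision=3,suppress=True)
c={k:np.array(v) for k,v in json.load(open("w1.json")).items()}
f=lambda x,y,z:px2w(c,[((x+.5)/1.5625-.5,(y+.5)/1.5625-.5)],z)[0]
im=cv2.imread("pics/w1.png")
P=[f(x,y,95) for x,y in((313,140),(383,140),(317,211),(383,211))]
print(np.array(P),"nest pegs",np.mean(P,0),"disc",f(349,175.5,88))
m=(P[0]+P[1]-P[2]-P[3]);l=P[0]+P[2]-P[1]-P[3];print("yaw",np.arctan2(m[1],m[0]),np.arctan2(-l[0],l[1]))
print("tab top",f(351,256,116),"bridge",f(234,38,160),f(431,38,160))
for ce,st,pts in blobs(im,40):
    print(ce,st[4],px2w(c,[ce],6.5)[0],px2w(c,[ce],55)[0])
    if ce[0]>100:
        a,b=[px2w(c,[q],55)[0] for q in (pts[pts[:,0]<pts[:,0].min()+3].mean(0),pts[pts[:,0]>pts[:,0].max()-3].mean(0))]
        print("handle",a,b,np.arctan2((b-a)[0],-(b-a)[1]))
# left rail edges
E
```

```text
[[571.52   25.553  95.   ]
 [579.045 -24.654  95.   ]
 [521.581  17.693  95.   ]
 [528.956 -31.726  95.   ]] nest pegs [550.276  -3.284  95.   ] disc [550.701  -2.52   88.   ]
yaw 0.14818353457211203 0.14845830092524118
tab top [495.195 -13.368 116.   ] bridge [615.116  62.203 160.   ] [631.454 -45.75  160.   ]
[24.345 45.898] 1345 [593.954 280.93    6.5  ] [589.862 245.571  55.   ]
[319.828 128.523] 658 [ 546.959 -138.666    6.5  ] [ 548.108 -127.228   55.   ]
handle [542.352 -92.878  55.   ] [ 553.537 -161.803   55.   ] 0.16087402662674874
```

>>> {"api": "apply_moves", "payload": {
  "increments": [
    {"tx": 0.015,"ty": 0.046,"tz": 0,"rx": 0,"ry": 0,"rz": 0,"claw": 0.085},
    {"tx": 0.03,"ty": 0.092,"tz": 0,"rx": 0,"ry": 0,"rz": 0,"claw": 0.085},
    {"tx": 0.045,"ty": 0.138,"tz": 0,"rx": 0,"ry": 0,"rz": 0,"claw": 0.085},
    {"tx": 0.06,"ty": 0.184,"tz": 0,"rx": 0,"ry": 0,"rz": 0,"claw": 0.085},
    {"tx": 0.075,"ty": 0.23,"tz": -0.01,"rx": 0,"ry": 0,"rz": 0,"claw": 0.085},
    {"tx": 0.09,"ty": 0.275,"tz": -0.03,"rx": 0,"ry": 0,"rz": 0,"claw": 0.085},
    {"tx": 0.104,"ty": 0.326,"tz": -0.05,"rx": 0,"ry": 0,"rz": 0,"claw": 0.085},
    {"tx": 0.104,"ty": 0.326,"tz": -0.095,"rx": 0,"ry": 0,"rz": 0,"claw": 0.085},
    {"tx": 0.104,"ty": 0.326,"tz": -0.14,"rx": 0,"ry": 0,"rz": 0,"claw": 0.085},
    {"tx": 0.104,"ty": 0.326,"tz": -0.18,"rx": 0,"ry": 0,"rz": 0,"claw": 0.085},
    {"tx": 0.104,"ty": 0.326,"tz": -0.2,"rx": 0,"ry": 0,"rz": 0,"claw": 0.085},
    {"tx": 0.104,"ty": 0.326,"tz": -0.2,"rx": 0,"ry": 0,"rz": 0,"claw": 0.085}
  ]
}}

```text
clock: 2.85
eef_pos: [591.5, 276.6, 95.7]
tool_rot: [3.138, 0.007, 0.147]
force: [-0.4, -0.4, 0.3]
width: 84.9
```

```bash
cat >look.py <<'E'
from h import *
import json,sys
n=sys.argv[1]
c=calibration("wrist");s=read_state();im=cv2.cvtColor(get_image("wrist"),cv2.COLOR_RGB2BGR)
print(s["clock"],s["eef_pos"],s["tool_rot"],s["force"],s["width"])
json.dump({k:np.asarray(v).tolist() for k,v in c.items()},open(n+".json","w"))
cv2.imwrite(f"pics/{n}.png",im);cv2.imwrite(f"pics/{n}b.png",cv2.resize(im,(800,600),interpolation=cv2.INTER_CUBIC))
for ce,st,pts in blobs(im,40): print("red",ce,st,px2w(c,[ce],6.5)[0],px2w(c,[ce],55)[0])
E
python3 look.py w2
```

```text
2.85 [591.50014428 276.64380999  95.73568632] [3.13812111 0.00711347 0.14690172] [-0.44858814 -0.41214031  0.32997151] 84.90268764622762
red [181.00290416  51.26815102] [ 139   19   70   60 1033] [693.12267985 344.62075684   6.5       ] [686.36030189 332.77178761  55.        ]
red [189.01785714  89.75      ] [183  86  15   8  56] [667.73241958 336.7070808    6.5       ] [666.30168743 326.51988728  55.        ]
red [181.27272727 113.32727273] [173 109  17  11  55] [649.75751884 341.18384357   6.5       ] [652.10129719 330.05658432  55.        ]
red [250.80810983 193.77011494] [ 219  164   65   61 3132] [593.47692002 278.70888268   6.5       ] [607.63893953 280.70060527  55.        ]
```

View pics/w2b.png

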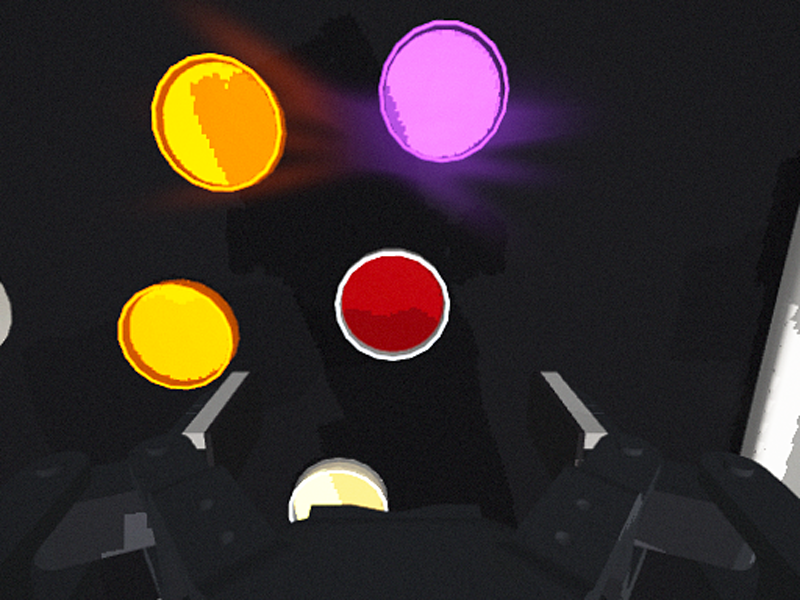

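Red dish centred at (392,304) → (593.5, 278.7); neighbours are clear of the fingers.

>>> {"api": "apply_moves", "payload": {
  "increments": [
    {"tx": 0.001,"ty": 0.001,"tz": -0.04,"rx": 0,"ry": 0,"rz": 0,"claw": 0.085},
    {"tx": 0.001,"ty": 0.001,"tz": -0.07,"rx": 0,"ry": 0,"rz": 0,"claw": 0.08},
    {"tx": 0.001,"ty": 0.001,"tz": -0.085,"rx": 0,"ry": 0,"rz": 0,"claw": 0.075},
    {"tx": 0.001,"ty": 0.001,"tz": -0.088,"rx": 0,"ry": 0,"rz": 0,"claw": 0.07},
    {"tx": 0.001,"ty": 0.001,"tz": -0.088,"rx": 0,"ry": 0,"rz": 0,"claw": 0.068},
    {"tx": 0.001,"ty": 0.001,"tz": -0.088,"rx": 0,"ry": 0,"rz": 0,"claw": 0.068},
    {"tx": 0.001,"ty": 0.001,"tz": -0.088,"rx": 0,"ry": 0,"rz": 0,"claw": 0.068}
  ]
}}

```text
clock: 3.6
eef_pos: [595.5, 281.7, 13.3]
tool_rot: [-3.141, -0.003, 0.15]
force: [-0.1, 0.3, 0.7]
width: 68.0
```

```bash
python3 look.py w3
```

```text
3.6 [595.4683025  281.73440147  13.33955517] [-3.14067525e+00 -2.77442977e-03  1.49561795e-01] [-0.11250877  0.30286784  0.67671843] 67.97881870018989
red [120.65517241  10.45977011] [106   0  30  23  87] [698.26196606 358.38700693   6.5       ] [686.99442219 337.01541193  55.        ]
red [130.96610169   7.3220339 ] [121   0  20  17  59] [700.24019417 353.82444916   6.5       ] [688.32979924 333.93551688  55.        ]
red [156.23913043  30.55434783] [149  22  16  18  92] [692.65001686 342.07581358   6.5       ] [683.20614916 326.00475385  55.        ]
red [258.57486137 243.04759704] [ 211  201   97   86 6492] [593.49559695 278.64168579   6.5       ] [616.27325276 283.18437421  55.        ]
```

View pics/w3b.png

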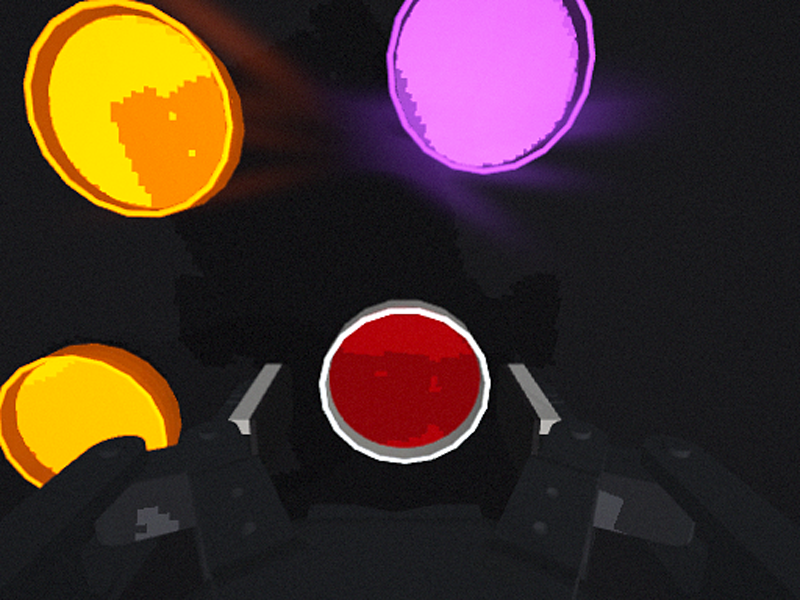

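>>> {"api": "apply_moves", "payload": {
  "increments": [
    {"tx": -0.002,"ty": -0.003,"tz": -0.006,"rx": 0,"ry": 0,"rz": 0,"claw": 0.068},
    {"tx": -0.002,"ty": -0.003,"tz": -0.011,"rx": 0,"ry": 0,"rz": 0,"claw": 0.068},
    {"tx": -0.002,"ty": -0.003,"tz": -0.011,"rx": 0,"ry": 0,"rz": 0,"claw": 0.068},
    {"tx": -0.002,"ty": -0.003,"tz": -0.011,"rx": 0,"ry": 0,"rz": 0,"claw": 0.068}
  ]
}}

```text
clock: 4.05
eef_pos: [592.1, 278.1, 0.2]
tool_rot: [3.141, 0.001, 0.15]
force: [-0.6, 0.8, 0.1]
width: 68.1
```

>>> {"api": "apply_moves", "payload": {
  "increments": [
    {"tx": 0.001,"ty": 0.0005,"tz": 0.001,"rx": 0,"ry": 0,"rz": 0,"claw": 0.062},
    {"tx": 0.001,"ty": 0.0005,"tz": 0.001,"rx": 0,"ry": 0,"rz": 0,"claw": 0.05},
    {"tx": 0.001,"ty": 0.0005,"tz": 0.001,"rx": 0,"ry": 0,"rz": 0,"claw": 0.05},
    {"tx": 0.001,"ty": 0.0005,"tz": 0.001,"rx": 0,"ry": 0,"rz": 0,"claw": 0.05},
    {"tx": 0.001,"ty": 0.0005,"tz": 0.001,"rx": 0,"ry": 0,"rz": 0,"claw": 0.05},
    {"tx": 0.001,"ty": 0.0005,"tz": 0.001,"rx": 0,"ry": 0,"rz": 0,"claw": 0.05}
  ]
}}

```text
clock: 4.65
eef_pos: [593.5, 278.8, 2.7]
tool_rot: [-3.142, -0.0, 0.15]
force: [-2.4, -0.6, 6.2]
width: 56.7
```

>>> {"api": "apply_moves", "payload": {
  "increments": [
    {"tx": 0,"ty": 0,"tz": 0.005,"rx": 0,"ry": 0,"rz": 0,"claw": 0.05},
    {"tx": 0,"ty": 0,"tz": 0.015,"rx": 0,"ry": 0,"rz": 0,"claw": 0.05},
    {"tx": 0,"ty": 0,"tz": 0.03,"rx": 0,"ry": 0,"rz": 0,"claw": 0.05},
    {"tx": 0,"ty": 0,"tz": 0.04,"rx": 0,"ry": 0,"rz": 0,"claw": 0.05},
    {"tx": 0,"ty": 0,"tz": 0.04,"rx": 0,"ry": 0,"rz": 0,"claw": 0.05}
  ]
}}

```text
clock: 5.15
eef_pos: [594.9, 279.5, 44.1]
tool_rot: [-3.14, -0.004, 0.149]
force: [0.8, 0.4, 0.5]
width: 56.5
```

```bash
python3 look.py w4
```

```text
5.15 [594.94361802 279.45796012  44.13855744] [-3.14020056 -0.00415474  0.14946493] [0.84893414 0.39976368 0.47352047] 56.45250390927224
red [146.59663866  25.73109244] [123   5  53  40 238] [699.73344839 355.52896155   6.5       ] [689.80314612 337.96204991  55.        ]
red [152.78  21.4 ] [145  16  16  11  50] [702.39368588 352.2491731    6.5       ] [691.74712551 335.56533112  55.        ]
red [187.24456522  55.39673913] [177  39  22  29 184] [688.22159984 331.97202546   6.5       ] [681.39081586 320.74772281  55.        ]
red [252.30143089 246.67197624] [ 201  202  104   91 7408] [575.22219512 277.37656284   6.5       ] [598.81604015 280.85186591  55.        ]
```

View pics/w4b.png

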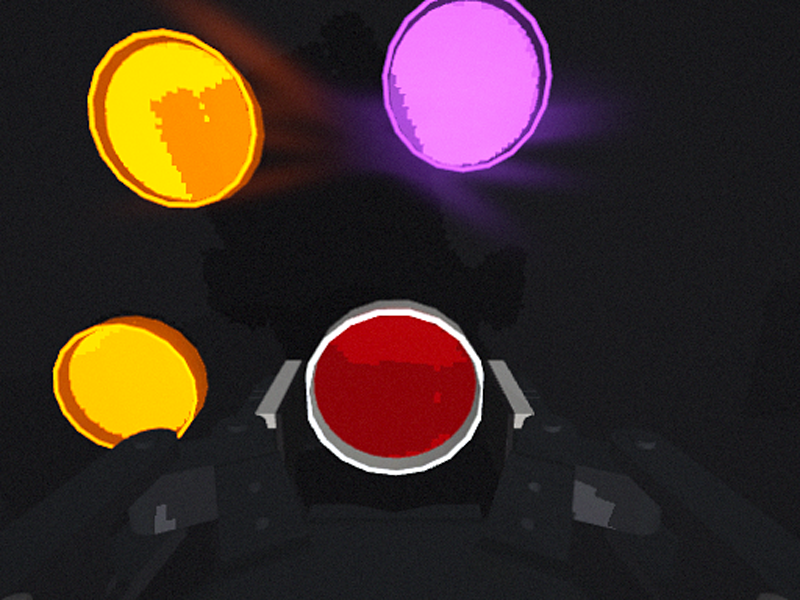

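Dish is firmly held, rim at (395,391) centred between the pads, level. Carrying it over the nest.

>>> {"api": "apply_moves", "payload": {
  "increments": [
    {"tx": 0,"ty": 0,"tz": 0.03,"rx": 0,"ry": 0,"rz": 0,"claw": 0.05},
    {"tx": 0,"ty": 0,"tz": 0.07,"rx": 0,"ry": 0,"rz": 0,"claw": 0.05},
    {"tx": -0.01,"ty": -0.02,"tz": 0.1,"rx": 0,"ry": 0,"rz": 0,"claw": 0.05},
    {"tx": -0.02,"ty": -0.05,"tz": 0.12,"rx": 0,"ry": 0,"rz": 0,"claw": 0.05},
    {"tx": -0.03,"ty": -0.09,"tz": 0.13,"rx": 0,"ry": 0,"rz": 0,"claw": 0.05},
    {"tx": -0.035,"ty": -0.13,"tz": 0.13,"rx": 0,"ry": 0,"rz": 0,"claw": 0.05},
    {"tx": -0.04,"ty": -0.17,"tz": 0.13,"rx": 0,"ry": 0,"rz": 0,"claw": 0.05},
    {"tx": -0.045,"ty": -0.21,"tz": 0.13,"rx": 0,"ry": 0,"rz": 0,"claw": 0.05},
    {"tx": -0.045,"ty": -0.25,"tz": 0.13,"rx": 0,"ry": 0,"rz": 0,"claw": 0.05},
    {"tx": -0.045,"ty": -0.275,"tz": 0.13,"rx": 0,"ry": 0,"rz": 0,"claw": 0.05},
    {"tx": -0.045,"ty": -0.284,"tz": 0.12,"rx": 0,"ry": 0,"rz": 0,"claw": 0.05},
    {"tx": -0.045,"ty": -0.284,"tz": 0.11,"rx": 0,"ry": 0,"rz": 0,"claw": 0.05}
  ]
}}

```text
clock: 6.4
eef_pos: [548.2, -6.3, 150.7]
tool_rot: [3.141, 0.0, 0.147]
force: [0.6, -0.4, -0.8]
width: 57.0
```

>>> {"api": "apply_moves", "payload": {
  "increments": [
    {"tx": 0,"ty": 0,"tz": -0.01,"rx": 0,"ry": 0,"rz": 0,"claw": 0.05},
    {"tx": 0,"ty": 0,"tz": -0.02,"rx": 0,"ry": 0,"rz": 0,"claw": 0.05},
    {"tx": 0,"ty": 0,"tz": -0.025,"rx": 0,"ry": 0,"rz": 0,"claw": 0.05},
    {"tx": 0,"ty": 0,"tz": -0.025,"rx": 0,"ry": 0,"rz": 0,"claw": 0.05},
    {"tx": 0,"ty": 0,"tz": -0.025,"rx": 0,"ry": 0,"rz": 0,"claw": 0.05}
  ]
}}

```text
clock: 6.9
eef_pos: [548.5, -4.7, 126.5]
tool_rot: [-3.141, -0.0, 0.151]
force: [0.0, 0.5, 1.0]
width: 56.6
```

```bash
python3 look.py w5
```

```text
6.9 [548.45830384  -4.68913577 126.51206047] [-3.14147660e+00 -9.01175294e-05  1.50616184e-01] [0.04939538 0.54404854 0.95321206] 56.63929478153378
red [252.11061346 246.5356949 ] [ 201  202  103   91 7368] [488.18818875 -12.7769328    6.5       ] [511.99371289  -9.21863403  55.        ]
red [406.59953569 226.58676727] [ 358  217   98   20 1723] [ 532.0933998  -158.23787569    6.5       ] [ 547.77821599 -127.77512056   55.        ]
```

View pics/w5b.png

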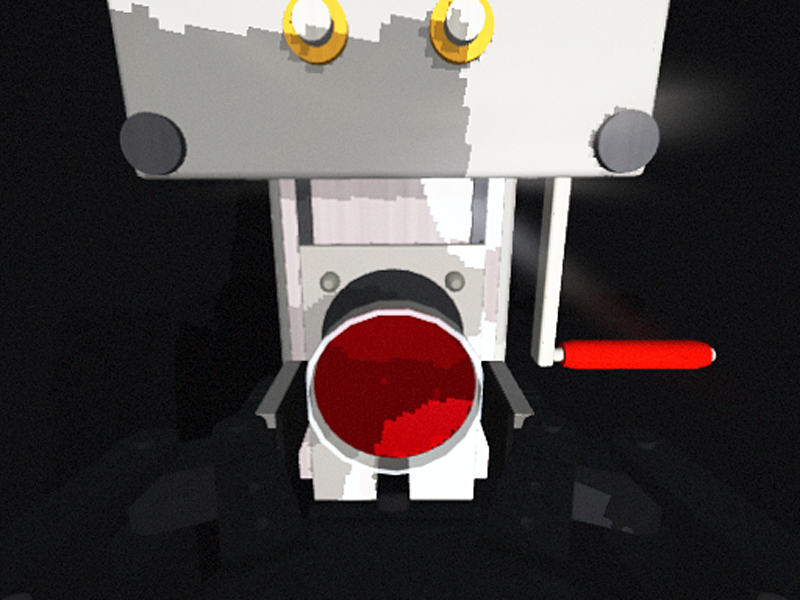

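Rear pegs at (330,281) and (455,281); the held dish rim centre is about (394,391).

```bash
python3 - <<'E'
from h import *
import json
np.set_printoptions(precision=2,suppress=True)
c={k:np.array(v) for k,v in json.load(open("w5.json")).items()}
f=lambda x,y,z:px2w(c,[((x+.5)/1.5625-.5,(y+.5)/1.5625-.5)],z)[0]
a,b=f(330,281,95),f(455,281,95);yaw=np.arctan2(*((b-a)*[1,-1,1])[:2]);print(a,b,np.linalg.norm(a-b),yaw)
print("nest",(a+b)/2-25.5*np.array([np.cos(.149),np.sin(.149),0]))
for z in(129,131):print("agar",px2w(c,[[252.11,246.54]],z)[0])
E
```

```text
[572.74  25.68  95.  ] [580.16 -23.32  95.  ] 49.56019069907116 0.15028160471687732
nest [551.23  -2.61  95.  ]
agar [548.31  -3.79 129.  ]
agar [549.29  -3.64 131.  ]
```

>>> {"api": "apply_moves", "payload": {
  "increments": [
    {"tx": 0.002,"ty": 0.001,"tz": 0,"rx": 0,"ry": 0,"rz": 0,"claw": 0.05},
    {"tx": 0.002,"ty": 0.001,"tz": -0.008,"rx": 0,"ry": 0,"rz": 0,"claw": 0.05},
    {"tx": 0.002,"ty": 0.001,"tz": -0.016,"rx": 0,"ry": 0,"rz": 0,"claw": 0.05},
    {"tx": 0.002,"ty": 0.001,"tz": -0.022,"rx": 0,"ry": 0,"rz": 0,"claw": 0.05},
    {"tx": 0.002,"ty": 0.001,"tz": -0.027,"rx": 0,"ry": 0,"rz": 0,"claw": 0.05},
    {"tx": 0.002,"ty": 0.001,"tz": -0.03,"rx": 0,"ry": 0,"rz": 0,"claw": 0.05},
    {"tx": 0.002,"ty": 0.001,"tz": -0.03,"rx": 0,"ry": 0,"rz": 0,"claw": 0.05},
    {"tx": 0.002,"ty": 0.001,"tz": -0.03,"rx": 0,"ry": 0,"rz": 0,"claw": 0.05}
  ]
}}

```text
clock: 7.75
eef_pos: [550.4, -4.3, 96.6]
tool_rot: [3.142, -0.0, 0.15]
force: [-0.7, 0.3, 0.5]
width: 56.9
```

```bash
python3 look.py w6
```

```text
7.75 [550.39351057  -4.3324622   96.60249749] [ 3.14158247e+00 -1.30960919e-04  1.49591878e-01] [-0.69968735  0.2857754   0.50287824] 56.86304947759311
red [252.13929877 246.56179775] [ 201  202  103   91 7387] [504.81471476 -10.21159519   6.5       ] [528.62268879  -6.66449915  55.        ]
red [429.22777307 245.5592718 ] [ 372  235  115   22 2362] [ 529.27369164 -163.62136204    6.5       ] [ 547.97528176 -128.04638645   55.        ]
```

View pics/w6b.png

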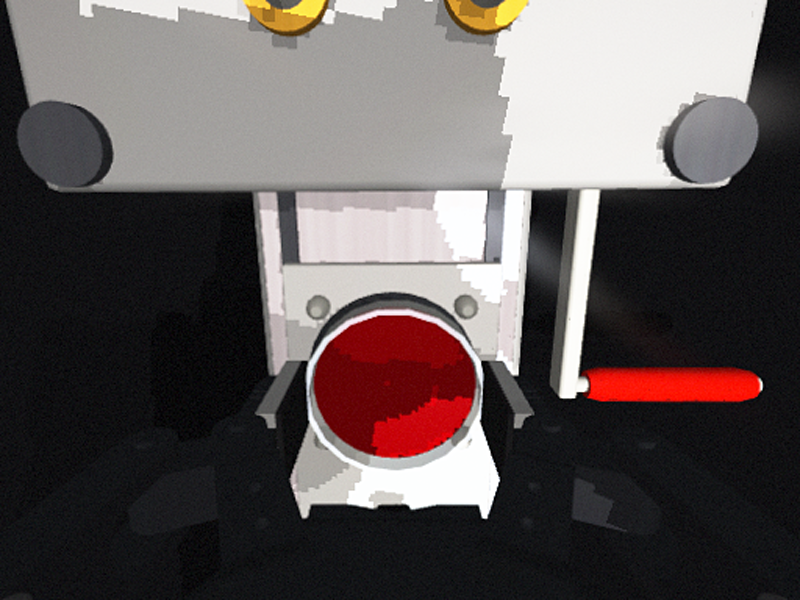

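Pegs at (318,306), (466,307) straddle the dish (centre column 394) symmetrically.

```bash
python3 - <<'E'
from h import *
import json
np.set_printoptions(precision=2,suppress=True)
c={k:np.array(v) for k,v in json.load(open("w6.json")).items()}
f=lambda x,y,z:px2w(c,[((x+.5)/1.5625-.5,(y+.5)/1.5625-.5)],z)[0]
for z in (93,95):
    a,b=f(318,306,z),f(466,307,z)
    print(np.linalg.norm(a-b),"nest",(a+b)/2-25.5*np.array([np.cos(.149),np.sin(.149),0]))
for z in(99.5,101):print("agar",px2w(c,[[252.14,246.56]],z)[0])
E
```

```text
50.0329592291827 nest [550.92  -2.57  93.  ]
49.34667974612449 nest [551.51  -2.5   95.  ]
agar [550.47  -3.41  99.5 ]
agar [551.2  -3.3 101. ]
```

>>> {"api": "apply_moves", "payload": {
  "increments": [
    {"tx": 0,"ty": 0.0007,"tz": -0.001,"rx": 0,"ry": 0,"rz": 0,"claw": 0.05},
    {"tx": 0,"ty": 0.0007,"tz": -0.002,"rx": 0,"ry": 0,"rz": 0,"claw": 0.05},
    {"tx": 0,"ty": 0.0007,"tz": -0.003,"rx": 0,"ry": 0,"rz": 0,"claw": 0.05},
    {"tx": 0,"ty": 0.0007,"tz": -0.004,"rx": 0,"ry": 0,"rz": 0,"claw": 0.05},
    {"tx": 0,"ty": 0.0007,"tz": -0.005,"rx": 0,"ry": 0,"rz": 0,"claw": 0.05},
    {"tx": 0,"ty": 0.0007,"tz": -0.005,"rx": 0,"ry": 0,"rz": 0,"claw": 0.05},
    {"tx": 0,"ty": 0.0007,"tz": -0.005,"rx": 0,"ry": 0,"rz": 0,"claw": 0.05}
  ]
}}

```text
clock: 8.5
eef_pos: [550.3, -3.6, 91.5]
tool_rot: [3.142, 0.0, 0.15]
force: [0.4, 0.6, -0.7]
width: 56.7
```

No contact yet; a bit lower.

>>> {"api": "apply_moves", "payload": {
  "increments": [
    {"tx": 0,"ty": 0,"tz": -0.0007,"rx": 0,"ry": 0,"rz": 0,"claw": 0.05},
    {"tx": 0,"ty": 0,"tz": -0.0014,"rx": 0,"ry": 0,"rz": 0,"claw": 0.05},
    {"tx": 0,"ty": 0,"tz": -0.0014,"rx": 0,"ry": 0,"rz": 0,"claw": 0.05},
    {"tx": 0,"ty": 0,"tz": -0.0014,"rx": 0,"ry": 0,"rz": 0,"claw": 0.05}
  ]
}}

```text
clock: 8.9
eef_pos: [550.4, -3.6, 90.6]
tool_rot: [3.141, -0.0, 0.15]
force: [-0.9, 0.8, 4.5]
width: 56.9
```

Touchdown (4.5 N). Open and check before rising.

>>> {"api": "apply_moves", "payload": {
  "increments": [
    {"tx": 0,"ty": 0,"tz": 0,"rx": 0,"ry": 0,"rz": 0,"claw": 0.06},
    {"tx": 0,"ty": 0,"tz": 0,"rx": 0,"ry": 0,"rz": 0,"claw": 0.068},
    {"tx": 0,"ty": 0,"tz": 0,"rx": 0,"ry": 0,"rz": 0,"claw": 0.072},
    {"tx": 0,"ty": 0,"tz": 0,"rx": 0,"ry": 0,"rz": 0,"claw": 0.072},
    {"tx": 0,"ty": 0,"tz": 0.01,"rx": 0,"ry": 0,"rz": 0,"claw": 0.072},
    {"tx": 0,"ty": 0,"tz": 0.03,"rx": 0,"ry": 0,"rz": 0,"claw": 0.072},
    {"tx": 0,"ty": 0,"tz": 0.06,"rx": 0,"ry": 0,"rz": 0,"claw": 0.072},
    {"tx": 0,"ty": 0,"tz": 0.1,"rx": 0,"ry": 0,"rz": 0,"claw": 0.072},
    {"tx": -0.04,"ty": -0.006,"tz": 0.12,"rx": 0,"ry": 0,"rz": 0,"claw": 0.03},
    {"tx": -0.08,"ty": -0.012,"tz": 0.12,"rx": 0,"ry": 0,"rz": 0,"claw": 0},
    {"tx": -0.12,"ty": -0.018,"tz": 0.12,"rx": 0,"ry": 0,"rz": 0,"claw": 0},
    {"tx": -0.12,"ty": -0.018,"tz": 0.12,"rx": 0,"ry": 0,"rz": 0,"claw": 0}
  ]
}}

```text
clock: 10.1
eef_pos: [423.6, -22.8, 210.5]
tool_rot: [3.141, 0.006, 0.148]
force: [0.6, -0.9, -0.0]
width: 13.9
```

```bash
python3 look.py w7
```

```text
10.1 [423.57284715 -22.77607759 210.52743783] [3.14137152 0.00645222 0.14824349] [ 0.55075797 -0.88804197 -0.03056919] 13.884906372131963
red [251.80237154  31.78708827] [ 218    0   69   66 3795] [571.36879874   0.58517134   6.5       ] [560.37207208  -1.12192381  55.        ]
red [389.1626188   70.70116156] [ 344   59   90   29 1894] [ 555.21293496 -155.5934334     6.5       ] [ 546.48216458 -135.39554752   55.        ]
```

View pics/w7b.png

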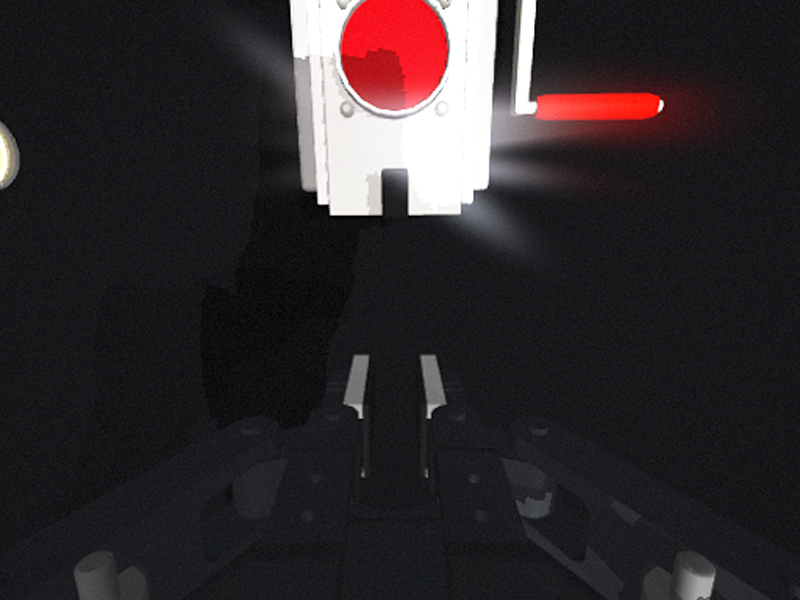

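Dish sits flat and clear of all pegs (centre (395,52), pegs (347,109), (441,109)); tab at column 395. Now lower the closed fingers in front of the tab and push.

>>> {"api": "apply_moves", "payload": {
  "increments": [
    {"tx": 0.003,"ty": 0.001,"tz": -0.04,"rx": 0,"ry": 0,"rz": 0,"claw": 0},
    {"tx": 0.003,"ty": 0.001,"tz": -0.08,"rx": 0,"ry": 0,"rz": 0,"claw": 0},
    {"tx": 0.003,"ty": 0.001,"tz": -0.11,"rx": 0,"ry": 0,"rz": 0,"claw": 0},
    {"tx": 0.003,"ty": 0.001,"tz": -0.11,"rx": 0,"ry": 0,"rz": 0,"claw": 0},
    {"tx": 0.003,"ty": 0.001,"tz": -0.11,"rx": 0,"ry": 0,"rz": 0,"claw": 0},
    {"tx": 0.015,"ty": 0.003,"tz": -0.11,"rx": 0,"ry": 0,"rz": 0,"claw": 0},
    {"tx": 0.025,"ty": 0.0045,"tz": -0.11,"rx": 0,"ry": 0,"rz": 0,"claw": 0},
    {"tx": 0.03,"ty": 0.005,"tz": -0.11,"rx": 0,"ry": 0,"rz": 0,"claw": 0},
    {"tx": 0.034,"ty": 0.0055,"tz": -0.11,"rx": 0,"ry": 0,"rz": 0,"claw": 0},
    {"tx": 0.038,"ty": 0.006,"tz": -0.11,"rx": 0,"ry": 0,"rz": 0,"claw": 0},
    {"tx": 0.042,"ty": 0.0065,"tz": -0.11,"rx": 0,"ry": 0,"rz": 0,"claw": 0},
    {"tx": 0.046,"ty": 0.007,"tz": -0.11,"rx": 0,"ry": 0,"rz": 0,"claw": 0}
  ]
}}

```text
clock: 11.35
eef_pos: [476.3, -14.6, 100.2]
tool_rot: [-3.142, 0.001, 0.15]
force: [-1.7, 0.5, 0.6]
width: 0.1
```

>>> {"api": "apply_moves", "payload": {
  "increments": [
    {"tx": 0.007,"ty": 0.001,"tz": 0,"rx": 0,"ry": 0,"rz": 0,"claw": 0},
    {"tx": 0.014,"ty": 0.002,"tz": 0,"rx": 0,"ry": 0,"rz": 0,"claw": 0},
    {"tx": 0.021,"ty": 0.003,"tz": 0,"rx": 0,"ry": 0,"rz": 0,"claw": 0},
    {"tx": 0.028,"ty": 0.004,"tz": 0,"rx": 0,"ry": 0,"rz": 0,"claw": 0},
    {"tx": 0.035,"ty": 0.005,"tz": 0,"rx": 0,"ry": 0,"rz": 0,"claw": 0},
    {"tx": 0.042,"ty": 0.006,"tz": 0,"rx": 0,"ry": 0,"rz": 0,"claw": 0},
    {"tx": 0.048,"ty": 0.007,"tz": 0,"rx": 0,"ry": 0,"rz": 0,"claw": 0},
    {"tx": 0.054,"ty": 0.008,"tz": 0,"rx": 0,"ry": 0,"rz": 0,"claw": 0},
    {"tx": 0.059,"ty": 0.0088,"tz": 0,"rx": 0,"ry": 0,"rz": 0,"claw": 0},
    {"tx": 0.064,"ty": 0.0095,"tz": 0,"rx": 0,"ry": 0,"rz": 0,"claw": 0},
    {"tx": 0.068,"ty": 0.01,"tz": 0,"rx": 0,"ry": 0,"rz": 0,"claw": 0},
    {"tx": 0.07,"ty": 0.0104,"tz": 0,"rx": 0,"ry": 0,"rz": 0,"claw": 0}
  ]
}}

```text
clock: 12.55
eef_pos: [546.8, -4.2, 100.2]
tool_rot: [3.142, -0.0, 0.15]
force: [-1.4, 0.4, 0.3]
width: 0.1
```

>>> {"api": "apply_moves", "payload": {
  "increments": [
    {"tx": 0.003,"ty": 0.0004,"tz": 0,"rx": 0,"ry": 0,"rz": 0,"claw": 0},
    {"tx": 0.006,"ty": 0.0009,"tz": 0,"rx": 0,"ry": 0,"rz": 0,"claw": 0},
    {"tx": 0.009,"ty": 0.0013,"tz": 0,"rx": 0,"ry": 0,"rz": 0,"claw": 0},
    {"tx": 0.011,"ty": 0.0016,"tz": 0,"rx": 0,"ry": 0,"rz": 0,"claw": 0},
    {"tx": 0.011,"ty": 0.0016,"tz": 0,"rx": 0,"ry": 0,"rz": 0,"claw": 0}
  ]
}}

```text
clock: 13.05
eef_pos: [554.9, -3.0, 99.9]
tool_rot: [-3.142, 0.005, 0.149]
force: [-6.6, -0.4, 4.3]
width: 0.1
```

>>> {"api": "apply_moves", "payload": {
  "increments": [
    {"tx": 0.0015,"ty": 0.0002,"tz": 0,"rx": 0,"ry": 0,"rz": 0,"claw": 0},
    {"tx": 0.003,"ty": 0.0004,"tz": 0,"rx": 0,"ry": 0,"rz": 0,"claw": 0},
    {"tx": 0.003,"ty": 0.0004,"tz": 0,"rx": 0,"ry": 0,"rz": 0,"claw": 0},
    {"tx": 0.003,"ty": 0.0004,"tz": 0,"rx": 0,"ry": 0,"rz": 0,"claw": 0}
  ]
}}

```text
clock: 13.45
eef_pos: [554.9, -3.0, 99.8]
tool_rot: [-3.141, 0.011, 0.149]
force: [-11.8, 0.3, 8.6]
width: -0.1
```

Stop reached (position unchanged while force grew to 12 N). Retreat, rise and turn the gripper 90° towards the handle.

>>> {"api": "apply_moves", "payload": {
  "increments": [
    {"tx": -0.015,"ty": -0.002,"tz": 0,"rx": 0,"ry": 0,"rz": 0,"claw": 0},
    {"tx": -0.05,"ty": -0.0075,"tz": 0,"rx": 0,"ry": 0,"rz": 0,"claw": 0},
    {"tx": -0.08,"ty": -0.012,"tz": 0.03,"rx": 0,"ry": 0,"rz": 0,"claw": 0},
    {"tx": -0.08,"ty": -0.02,"tz": 0.075,"rx": 0,"ry": 0,"rz": 0,"claw": 0},
    {"tx": -0.08,"ty": -0.04,"tz": 0.11,"rx": 0,"ry": 0,"rz": -1.6,"claw": 0.05},
    {"tx": -0.08,"ty": -0.06,"tz": 0.14,"rx": 0,"ry": 0,"rz": -3.2,"claw": 0.05},
    {"tx": -0.08,"ty": -0.08,"tz": 0.15,"rx": 0,"ry": 0,"rz": -4.8,"claw": 0.05},
    {"tx": -0.08,"ty": -0.1,"tz": 0.15,"rx": 0,"ry": 0,"rz": -6.4,"claw": 0.05},
    {"tx": -0.07,"ty": -0.115,"tz": 0.15,"rx": 0,"ry": 0,"rz": -8,"claw": 0.05},
    {"tx": -0.055,"ty": -0.13,"tz": 0.15,"rx": 0,"ry": 0,"rz": -9.6,"claw": 0.05},
    {"tx": -0.04,"ty": -0.13,"tz": 0.15,"rx": 0,"ry": 0,"rz": -11.2,"claw": 0.05},
    {"tx": -0.025,"ty": -0.13,"tz": 0.15,"rx": 0,"ry": 0,"rz": -12.8,"claw": 0.05}
  ]
}}

```text
clock: 14.65
eef_pos: [536.8, -133.6, 250.8]
tool_rot: [-3.14, -0.003, -0.975]
force: [0.6, 1.0, -1.0]
width: 49.7
```

>>> {"api": "apply_moves", "payload": {
  "increments": [
    {"tx": 0.006,"ty": 0,"tz": -0.02,"rx": 0,"ry": 0,"rz": -1.6,"claw": 0.05},
    {"tx": 0.013,"ty": 0,"tz": -0.05,"rx": 0,"ry": 0,"rz": -3.2,"claw": 0.05},
    {"tx": 0.016,"ty": 0,"tz": -0.08,"rx": 0,"ry": 0,"rz": -4.8,"claw": 0.05},
    {"tx": 0.016,"ty": 0,"tz": -0.1,"rx": 0,"ry": 0,"rz": -5.2,"claw": 0.05},
    {"tx": 0.016,"ty": 0,"tz": -0.1,"rx": 0,"ry": 0,"rz": -5.2,"claw": 0.05},
    {"tx": 0.016,"ty": 0,"tz": -0.1,"rx": 0,"ry": 0,"rz": -5.2,"claw": 0.05}
  ]
}}

```text
clock: 15.25
eef_pos: [552.1, -132.7, 150.7]
tool_rot: [-3.141, -0.001, -1.42]
force: [-0.9, -1.0, 0.4]
width: 49.6
```

```bash
python3 look.py w8; python3 -c "
from cell import *
print(read_state()['qpos'])"
```

```text
15.25 [ 552.06342894 -132.65199781  150.71126509] [-3.14057597e+00 -8.88408823e-04 -1.42017963e+00] [-0.89137841 -0.96718136  0.43268352] 49.624860333438676
red [257.19113372 198.60828488] [ 248  158   19   83 1376] [ 544.98292939 -113.75415573    6.5       ] [ 547.99660152 -128.28719404   55.        ]
red [131.6121673  355.05513308] [118 338  28  38 526] [665.47767911 105.84013733   6.5       ] [648.09276951  54.13193458  55.        ]
[ 0.00257062  0.62925342  0.28522499  1.83751778 -0.25709902  0.7080379
 -2.559159  ]
```

View pics/w8b.png

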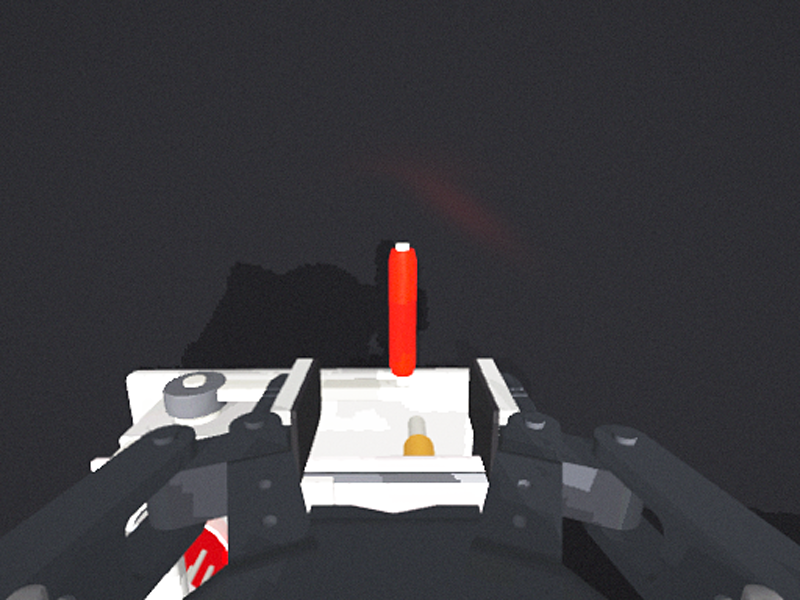

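Handle lies at (402,310), slightly left of the centre between the jaws → axis (548,-128). Descend and pinch.

>>> {"api": "apply_moves", "payload": {
  "increments": [
    {"tx": -0.0035,"ty": 0,"tz": -0.04,"rx": 0,"ry": 0,"rz": 0,"claw": 0.05},
    {"tx": -0.0035,"ty": 0,"tz": -0.075,"rx": 0,"ry": 0,"rz": 0,"claw": 0.05},
    {"tx": -0.0035,"ty": 0,"tz": -0.1,"rx": 0,"ry": 0,"rz": 0,"claw": 0.05},
    {"tx": -0.0035,"ty": 0,"tz": -0.108,"rx": 0,"ry": 0,"rz": 0,"claw": 0.05},
    {"tx": -0.0035,"ty": 0,"tz": -0.108,"rx": 0,"ry": 0,"rz": 0,"claw": 0.04},
    {"tx": -0.0035,"ty": 0,"tz": -0.108,"rx": 0,"ry": 0,"rz": 0,"claw": 0.02},
    {"tx": -0.0035,"ty": 0,"tz": -0.108,"rx": 0,"ry": 0,"rz": 0,"claw": 0},
    {"tx": -0.0035,"ty": 0,"tz": -0.108,"rx": 0,"ry": 0,"rz": 0,"claw": 0},
    {"tx": -0.0035,"ty": 0,"tz": -0.108,"rx": 0,"ry": 0,"rz": 0,"claw": 0},
    {"tx": -0.0035,"ty": 0,"tz": -0.108,"rx": 0,"ry": 0,"rz": 0,"claw": 0},
    {"tx": -0.0035,"ty": 0,"tz": -0.108,"rx": 0,"ry": 0,"rz": 0,"claw": 0}
  ]
}}

```text
clock: 16.4
eef_pos: [548.0, -132.9, 43.4]
tool_rot: [-3.141, -0.001, -1.421]
force: [-2.8, -1.4, 6.7]
width: 12.6
```

```bash
python3 - <<'E'
from h import *
s=read_state();print(s["eef_pos"],s["force"],s["width"])
cv2.imwrite("pics/s9.png",cv2.cvtColor(get_image("scene"),cv2.COLOR_RGB2BGR)[150:290,170:370])
im=cv2.imread("pics/s9.png");cv2.imwrite("pics/s9b.png",cv2.resize(im,(800,560),interpolation=cv2.INTER_CUBIC))
E
```

```text
[ 547.96333978 -132.88051718   43.39753249] [-2.84331511 -1.43216381  6.66347557] 12.58030059436344
```

View pics/s9b.png

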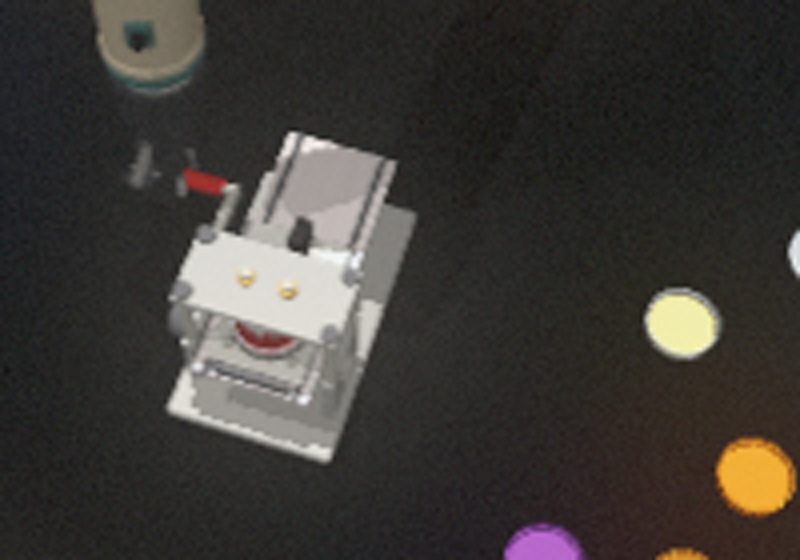

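The scene shows the shuttle home with the dish under the head, lever down, fingers on the red handle. Now the arc, first half.

>>> {"api": "apply_moves", "payload": {
  "increments": [
    {"tx": 0.0003,"ty": 0,"tz": 0.0078,"rx": 0,"ry": 0,"rz": 0,"claw": 0},
    {"tx": 0.001,"ty": 0.0001,"tz": 0.0157,"rx": 0,"ry": 0,"rz": 0,"claw": 0},
    {"tx": 0.0023,"ty": 0.0003,"tz": 0.0234,"rx": 0,"ry": 0,"rz": 0,"claw": 0},
    {"tx": 0.0041,"ty": 0.0006,"tz": 0.0311,"rx": 0,"ry": 0,"rz": 0,"claw": 0},
    {"tx": 0.0063,"ty": 0.0009,"tz": 0.0386,"rx": 0,"ry": 0,"rz": 0,"claw": 0},
    {"tx": 0.009,"ty": 0.0014,"tz": 0.0459,"rx": 0,"ry": 0,"rz": 0,"claw": 0},
    {"tx": 0.0123,"ty": 0.0018,"tz": 0.0531,"rx": 0,"ry": 0,"rz": 0,"claw": 0},
    {"tx": 0.0159,"ty": 0.0024,"tz": 0.06,"rx": 0,"ry": 0,"rz": 0,"claw": 0},
    {"tx": 0.02,"ty": 0.003,"tz": 0.0667,"rx": 0,"ry": 0,"rz": 0,"claw": 0},
    {"tx": 0.0245,"ty": 0.0037,"tz": 0.0731,"rx": 0,"ry": 0,"rz": 0,"claw": 0},
    {"tx": 0.0295,"ty": 0.0044,"tz": 0.0791,"rx": 0,"ry": 0,"rz": 0,"claw": 0},
    {"tx": 0.0347,"ty": 0.0052,"tz": 0.0849,"rx": 0,"ry": 0,"rz": 0,"claw": 0}
  ]
}}

```text
clock: 17.65
eef_pos: [581.0, -127.7, 127.6]
tool_rot: [3.138, 0.0, -1.422]
force: [-3.7, -4.8, -0.7]
width: 12.5
```

>>> {"api": "apply_moves", "payload": {
  "increments": [
    {"tx": 0.0056,"ty": 0.0008,"tz": 0.0054,"rx": 0,"ry": 0,"rz": 0,"claw": 0},
    {"tx": 0.0117,"ty": 0.0018,"tz": 0.0104,"rx": 0,"ry": 0,"rz": 0,"claw": 0},
    {"tx": 0.018,"ty": 0.0027,"tz": 0.0149,"rx": 0,"ry": 0,"rz": 0,"claw": 0},
    {"tx": 0.0246,"ty": 0.0037,"tz": 0.0191,"rx": 0,"ry": 0,"rz": 0,"claw": 0},
    {"tx": 0.0315,"ty": 0.0047,"tz": 0.0228,"rx": 0,"ry": 0,"rz": 0,"claw": 0},
    {"tx": 0.0385,"ty": 0.0058,"tz": 0.026,"rx": 0,"ry": 0,"rz": 0,"claw": 0},
    {"tx": 0.0458,"ty": 0.0069,"tz": 0.0288,"rx": 0,"ry": 0,"rz": 0,"claw": 0},
    {"tx": 0.0532,"ty": 0.008,"tz": 0.0311,"rx": 0,"ry": 0,"rz": 0,"claw": 0},
    {"tx": 0.0607,"ty": 0.0091,"tz": 0.0328,"rx": 0,"ry": 0,"rz": 0,"claw": 0},
    {"tx": 0.0684,"ty": 0.0103,"tz": 0.0341,"rx": 0,"ry": 0,"rz": 0,"claw": 0},
    {"tx": 0.0762,"ty": 0.0114,"tz": 0.0349,"rx": 0,"ry": 0,"rz": 0,"claw": 0},
    {"tx": 0.084,"ty": 0.0126,"tz": 0.0351,"rx": 0,"ry": 0,"rz": 0,"claw": 0}
  ]
}}

```text
clock: 18.85
eef_pos: [666.9, -114.2, 164.4]
tool_rot: [-3.141, 0.0, -1.421]
force: [-4.5, -1.4, 5.5]
width: 13.0
```

>>> {"api": "apply_moves", "payload": {
  "increments": [
    {"tx": 0,"ty": 0,"tz": 0,"rx": 0,"ry": 0,"rz": 0,"claw": 0},
    {"tx": 0,"ty": 0,"tz": 0,"rx": 0,"ry": 0,"rz": 0,"claw": 0},
    {"tx": 0,"ty": 0,"tz": 0,"rx": 0,"ry": 0,"rz": 0,"claw": 0},
    {"tx": 0,"ty": 0,"tz": 0,"rx": 0,"ry": 0,"rz": 0,"claw": 0}
  ]
}}

```text
clock: 19.25
eef_pos: [667.0, -114.2, 164.3]
tool_rot: [-3.14, -0.0, -1.421]
force: [-4.0, -1.3, 6.0]
width: 12.8
```

```bash
python3 look.py w10; python3 - <<'E'
from h import *
w=cv2.resize(cv2.imread("pics/w10.png"),(512,384))
s=cv2.cvtColor(get_image("scene"),cv2.COLOR_RGB2BGR)[170:280,180:290]
cv2.imwrite("pics/s11.png",cv2.resize(s,(590,590),interpolation=cv2.INTER_CUBIC))
print(read_state()["force"],read_state()["qd"].round(3))
E
```

```text
19.25 [ 666.98359067 -114.21131857  164.31121207] [-3.14018479e+00 -1.64830415e-04 -1.42057427e+00] [-4.03324814 -1.31204454  5.97722488] 12.786469359548978
red [252.10099532 261.94964871] [ 237  192   32  136 3416] [653.11793088 -14.18708008   6.5       ] [657.07927286 -41.19554662  55.        ]
[-4.91163848 -1.97847355  6.12360273] [ 0.     0.001 -0.    -0.001 -0.     0.001  0.001]
```

Displacement since grip: 120.5 mm along machine x, 120.9 mm up. That puts the lever at about 1.57 rad. The arm is still, the 4 N reaction matches the spring, and the grip holds at 12.8 mm. Handing in.

```bash
python3 -c "
from cell import *
print(finish_job())"
```

```text
the job is handed in; nothing more can be done
None
```

I did the whole job and handed it in at about 19 s of the 67 s allowed. The hand-in gives no verdict, so the results below come from my own checks.

- **Dish:** I gripped the red dish, set it down between the four pegs (about 4.5 N at touchdown) and let go. A wrist picture then showed it flat and clear of the pegs it showed.
- **Shuttle:** I pushed the tab with closed fingers until the shuttle stopped. The tool position no longer changed while the push rose to 12 N. A scene picture afterwards showed the tab in, the dish under the pin head and the lever still down.
- **Lever:** I pinched the red handle from above and led it along the arc. It moved 120.5 mm along the machine and 120.9 mm up, which puts it at about 1.57 rad. The arm was at rest with a reaction of about 4–5 N against the motion, close to the spring's 4 N. The fingers still held the handle at 12.8 mm opening.

**Not checked:** The last confirming picture was refused because I had used all 12 views. The pin head's rise and the dish's seating after the lift are therefore inferred from the lever position, not seen. I also did not re-measure the pale dish, lid, bottle and rack at the end, but the arm showed no contact with them.

**Disagreements:** The finger opening read about 2–3 mm less than the known widths of the dish and the handle. I took this as a sensor or pad offset.

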